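Let one tube out of the rocker-gate tube dispenser

TASK

Press down the yellow paddle at the back of the dispenser lane that holds the red-capped tube, so that the other end of its rocking lever lifts the gate and the tube rolls down into the front trough by itself; then let the paddle come up again so that the gate shuts. Leave the blue-capped tube shut in behind its own gate, do not touch either tube, and do not disturb the bottle, marker and carton beside the dispenser.

Things in the scene. Friction and masses are not known exactly. Their poses are not given: they have to be found in the camera images.
- dispenser: White fixed two-lane tube dispenser, 100 mm high. Origin at worktop level; base x -110 to +125, y -132 to +132 mm; +x to the back (paddles, away from robot), +y left. Lanes centred on y = +64.5 (left) and -64.5 mm (right), walls 64 mm high. Ramps fall 14 degrees toward -x, z = 52 to 30 mm, past a gate at x = -30 to its edge at x = -50 mm. Clear gates 76 mm wide. Axle at x = 35, z = 85 mm.
- trough (a point): Point on the bottom line of the shallow V trough at the front of the dispenser, below the ramps, midway between the lanes, 10 mm above the worktop (dispenser x = -77 mm). The trough runs from dispenser x = -50 to -105 mm behind a 37 mm high lip. A tube at rest in it has its axis within 10 mm of this line in x and under 35 mm above the worktop.
- paddle_left (a point): Yellow ribbed press paddle of the left lane (+y), 40 (x) x 60 (y) x 6 mm, on the rear end of the rocking lever, 70 mm behind the axle. Origin at the centre of its upper face, 101.5 mm above the worktop while the gate is shut; z is the face normal. Fully pressed, this point has sunk about 32 mm and moved under 5 mm in x. Free space below it.
- paddle_right (a point): Yellow press paddle of the right lane (-y of the dispenser), otherwise exactly as paddle_left.
- rocker_left (a joint): Angle of the left lane's rocking lever, rad: 0 = gate shut (it rests on this stop), grows as the paddle is pressed down, stop at 0.45. At about 0.2 to 0.25 the gate is high enough for a tube to roll out under it. A spring shuts it again: about 3 N at the paddle when shut to 5 N fully pressed.
- rocker_right (a joint): Angle of the right lane's rocking lever; as rocker_left.
- red_tube: Clear 15 ml conical tube with a RED screw cap, 112 mm long, body 16 mm and cap 20 mm in diameter, 12 g, loose. It lies across one of the lanes, against the closed gate. Origin at its pointed tip, z along the tube towards the cap.
- red_tube_mid (a point): Middle of the red-capped tube's axis, 56 mm from the tip. Its side of the dispenser (+y or -y) tells which lane holds it.
- blue_tube: The same tube with a BLUE screw cap, in the other lane; it is to stay there.
- blue_tube_mid (a point): Middle of the blue-capped tube's axis.
- brown_bottle: Brown bottle with a red cap, diameter 44 mm, 90 mm high, loose, standing to the right of the dispenser, about 140 mm from the right paddle. Origin at the centre of its underside.
- black_marker: Black marker pen 147 mm long, 16 mm thick, loose, lying along the right side of the dispenser. Origin under its middle.
- film_carton: Tan carton 48 x 110 x 46 mm, loose, standing along the left side of the dispenser. Origin at the centre of its underside.

How it is judged:
By the outcome, as a careful person would: the job done as asked, in the order asked, and still so for the second after the job is handed in, with the robot touching nothing.
It also fails if it takes over 32 s, if anything falls off the work surface, if the arm or the gripper's body presses on something with over 40 N, if the wrist force passes 120 N, or if a joint passes its speed limit or range.

ROBOT

A 6-joint arm with a two-finger parallel gripper is mounted at the origin on a cart in front of the work surface, level with it; the furniture and walls round the work are solid. World frame = base frame: x ahead of the robot, y to its left, z up, the work surface at z = 0. Lengths are in mm, angles in rad, forces in N, time in s.
With the tool pointing down it reaches from about 400 to 925 mm from the base axis. Payload 12.5 kg.
Tool frame: the origin (TCP) lies midway between the tips of the shut fingers; the grasp point (between the pads) lies 19 mm behind it (env.tcp_to_grasp is the distance from the TCP to the grasp point, in mm); z points along the fingers, y is the line along which they close (so a half turn about z gives the same grasp; the last joint's range is limited). The gripper opens to 95 mm and grips with 3 to 60 N. Pads are 20 mm wide; open, the fingers measure 119 mm over their backs; the gripper's body (75 mm by 180 mm) begins 59 mm behind the grasp point.
Start: joints at [-1.286, 0.491, 1.559, -0, 1.092, -0.106], TCP at [238.104, -577.887, 214.661] pointing down, gripper open.
Joint ranges: [-3.1, 3.1], [-0.84, 2.19], [0.05, 2.79], [-1.13, 4.28], [0.06, 2.93], [-2.69, 2.69]. Speed limits (rad/s): [2.22, 2.22, 2.79, 3.14, 3.14, 3.14].

INTERFACE

Orientations are given as [roll, pitch, yaw] about the fixed x, y, z axes, in that order (R = Rz(yaw) Ry(pitch) Rx(roll)).
In Python, from cell import env gives the robot as it stands. The module is installed in compiled form; this text tells all that it offers.
- The arm moves only by the tool step_arm, never from a script. Its argument "plan" is a list that holds one entry, the list of rows, each a list of 5 numbers: the shift along the tool's x, y, z in mm, then the turn about the tool's z in degrees, then the opening, from -1 (shut) to 1 (fully open). A call has 1 to 8 rows; each row is the pose to reach, as a shift and turn from the pose commanded when the call began, along the tool's axes at that moment; what a row does not reach only later rows make up. A row lasts 1/12 s, in which the tool goes at most 41.7 mm and 7.16 degrees, less where a joint would pass 70% of its speed; a pose out of reach is approached as far as the arm can. A call with a gripper value outside its range is refused whole. The fingers move at their own pace and stop on an object; the grip force is fixed at half the most. Time passes only in rows, so rows that repeat a pose let the fingers close. It gives the time, the measured TCP pose, the force, the opening and the grip force at its end, in the units of the state.
- env.state(): the state, without advancing time (a new reading comes with each control period).
- env.read_camera(name): name is "scene" or "side" or "wrist"; returns the picture (400x640x3 uint8, blue, green, red); there is no depth.
- env.get_calibration(name): a dict with "K" (3x3 intrinsics, pixels), "extrinsics" (4x4, takes a point from world to camera coordinates). Camera axes: x right, y up, looking along -z (the intrinsics and any distortion apply to the point x, -y, -z); pixel columns grow to the right and rows downward; lengths in mm; the calibration is good to about 2 mm. A picture is of the moment at which its call begins: read the wrist's pose just before it. get_calibration takes no time and is no camera call; for the wrist camera it gives the pose at the moment of the call.
- env.job_done(): hands the job in; it is judged then, once.
The state is a dict: "t": time; "joints": joint angles; "qvel": joint speeds; "tau": joint torques, N m; "eef_pos": TCP position; "tcp_rot": TCP orientation; "ft_force": force on the tool from outside, world axes, zero at the start; "moment": the same for the moment, N m; "opening": opening from 0.0 (shut) to 1.0 (fully open); "grip_force": force on a finger pad.
Only numpy, scipy, OpenCV 4.12 (cv2) and the standard library are available. Lean on these libraries where they do the work, as an engineer would, in place of code of your own. Each camera call takes 0.05 s, during which the arm holds its last target. There are 200 camera calls.

## Working session

There is one attempt and no reset: what is moved stays moved. The work goes in short steps, Python scripts to look and compute and a tool call to move; the robot and the scene stay as the last step left them, time stands still between calls to the robot, and variables do not carry over. Pictures are saved under pics/ and viewed, at most 10 in all, crops included, and the job is handed in when it is done.

Besides the shell and the picture viewer there is one more tool, called after "Call:" in YAML: its name, and indented under it one key for each argument. step_arm: Moves the arm, as the interface text tells. Its arguments: {"type":"object","properties":{"plan":{"type":"array"}},"required":["plan"]}

```bash
mkdir -p pics
python3 - <<'E'
from cell import env
import cv2,numpy as np
for n in("scene","side"):
    cv2.imwrite(f"pics/{n}0.png",env.read_camera(n))
    c=env.get_calibration(n);print(n,np.round(c["K"],1).tolist(),np.round(c["extrinsics"],3).tolist(),[k for k in c])
s=env.state();print(s["t"],s["eef_pos"],s["tcp_rot"])
E
```

```text
scene [[436.2, 0.0, 322.0], [0.0, 436.2, 204.9], [0.0, 0.0, 1.0]] [[0.908, -0.419, 0.002, -547.902], [0.177, 0.387, 0.905, -121.543], [-0.38, -0.821, 0.426, -822.417], [0.0, 0.0, 0.0, 1.0]] ['K', 'extrinsics']
side [[437.2, 0.0, 324.6], [0.0, 437.2, 193.0], [0.0, 0.0, 1.0]] [[-0.989, -0.148, -0.011, 513.859], [0.074, -0.554, 0.829, -241.989], [-0.128, 0.82, 0.558, -852.753], [0.0, 0.0, 0.0, 1.0]] ['K', 'extrinsics']
0.1 [ 238.01765171 -577.66743998  214.149345  ] [-3.14064849e+00 -9.74732024e-05  3.90764101e-01]
```

View pics/scene0.png

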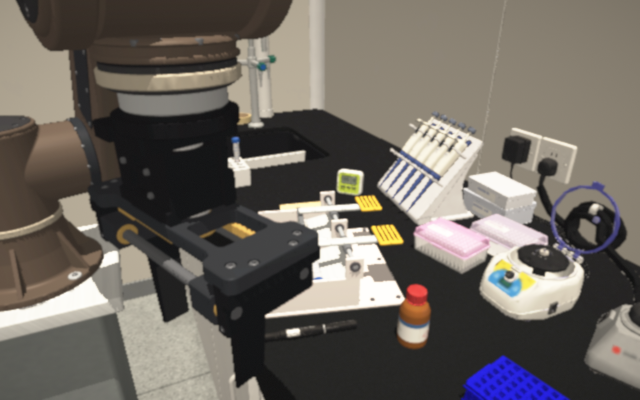

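View pics/side0.png

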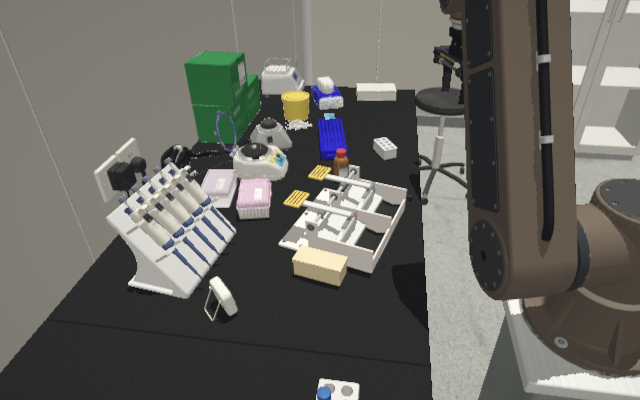

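The scene camera shows the paddles at about (368,203) for the left and (387,235) for the right. The side camera shows them at (297,199) left and (319,173) right. The tubes are too small to tell apart, so I'll locate the paddles and enlarge the side view.

```bash
cat > h.py <<'E'
import numpy as np,cv2
from cell import env
def ray(n,u,v):
    c=env.get_calibration(n);K,E=np.array(c["K"]),np.array(c["extrinsics"])
    d=np.linalg.inv(K)@[u,v,1]; d=E[:3,:3].T@(d*[1,-1,-1]); o=-E[:3,:3].T@E[:3,3]
    return o,d
def onz(n,u,v,z):
    o,d=ray(n,u,v); return (o+d*(z-o[2])/d[2])
def yellow(im,smin=150):
    h=cv2.cvtColor(im,cv2.COLOR_BGR2HSV)
    m=cv2.inRange(h,(18,smin,120),(32,255,255)); m=cv2.morphologyEx(m,cv2.MORPH_CLOSE,np.ones((5,5)))
    n,l,s,c=cv2.connectedComponentsWithStats(m)
    return [(s[i,4],*np.round(c[i],1)) for i in range(1,n) if s[i,4]>60]
E
python3 - <<'E'
from h import *
for n in("scene","side"):
    im=cv2.imread(f"pics/{n}0.png")
    for a,u,v in yellow(im): print(n,a,u,v,onz(n,u,v,100).round(1))
im=cv2.imread("pics/side0.png")[145:290,270:430]
cv2.imwrite("pics/c.png",cv2.resize(im,None,fx=4,fy=4,interpolation=cv2.INTER_CUBIC))
E
```

```text
scene 342 368.2 202.9 [ 614.8 -191.3  100. ]
scene 507 386.9 234.5 [ 579.2 -315.1  100. ]
scene 73 502.6 264.8 [ 686.9 -467.6  100. ]
scene 104 526.0 280.3 [ 686.8 -511.6  100. ]
side 450 295.8 109.3 [ 719.7 -695.9  100. ]
```

View pics/c.png

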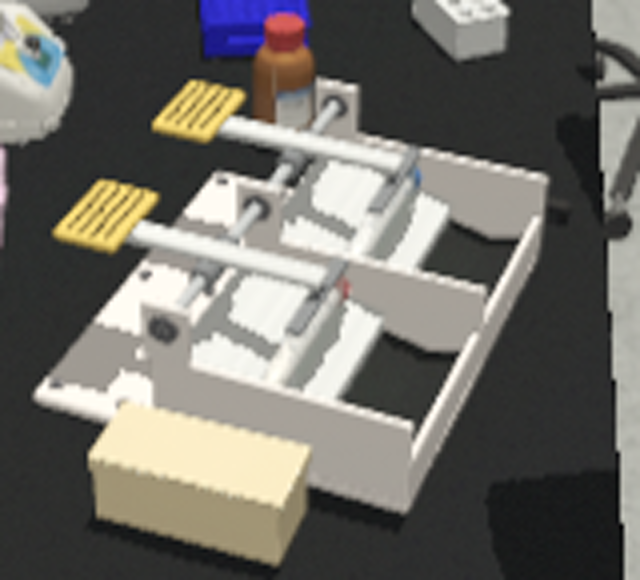

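The crop shows the red cap at crop (343,287), in the near lane (left, +y). The blue cap is at crop (413,175), in the far lane. The left paddle is at side-image pixel (296.5,198.7).

Run:
```python
from h import *
print(onz("side",296.5,198.7,101.5).round(1),onz("side",319.7,172.5,101.5).round(1),onz("scene",368.2,202.9,101.5).round(1))
s=env.state();print(s["ft_force"])
from scipy.spatial.transform import Rotation as R
T=R.from_euler("xyz",s["tcp_rot"]).as_matrix();print(T.T@(np.array([614,-190,190])-s["eef_pos"]))
```

```text
[ 611.7 -179.4  101.5] [ 576.4 -302.8  101.5] [ 613.1 -194.1  101.5]
[0.67515082 0.55039449 0.36733009]
[ 495.2983992  -215.21165475   24.40083032]
```

Call:
step_arm:
  plan:
    - [[250,-106,0,38,-1],[250,-106,0,38,-1],[250,-106,0,38,-1],[250,-106,0,38,-1],[250,-106,0,38,-1],[250,-106,0,38,-1],[250,-106,0,38,-1],[250,-106,0,38,-1]]

```text
t: 0.77
eef_pos: [431.8, -380.9, 214.5]
tcp_rot: [-3.141, 0.0, -0.269]
ft_force: [0.0, -0.0, -0.3]
opening: 0.498
grip_force: 0.0
```

Call:
step_arm:
  plan:
    - [[122,-235,25,0,-1],[122,-235,25,0,-1],[122,-235,25,0,-1],[122,-235,25,0,-1],[122,-235,25,0,-1],[122,-235,25,0,-1],[122,-235,25,0,-1],[122,-235,25,0,-1]]

```text
t: 1.43
eef_pos: [611.1, -188.6, 188.6]
tcp_rot: [-3.141, 0.001, -0.269]
ft_force: [-1.3, 0.9, -0.2]
opening: 0.006
grip_force: 0.0
```

Run:
```python
from h import *
s=env.state();print(s["eef_pos"],s["tcp_rot"])
c=env.get_calibration("wrist");K,E=np.array(c["K"]),np.array(c["extrinsics"])
im=env.read_camera("wrist");cv2.imwrite("pics/w1.png",im)
print([(y,onz("wrist",y[1],y[2],101.5).round(1)) for y in yellow(im)])
cv2.imwrite("pics/s1.png",env.read_camera("scene"))
```

```text
[ 611.10901087 -188.59565321  188.59516279] [-3.14123124e+00  1.03306338e-03 -2.68688571e-01]
[((np.int32(2382), np.float64(310.1), np.float64(199.2)), array([ 614.9, -188.1,  101.5])), ((np.int32(2385), np.float64(451.9), np.float64(200.7)), array([ 578.6, -313.9,  101.5]))]
```

View pics/w1.png

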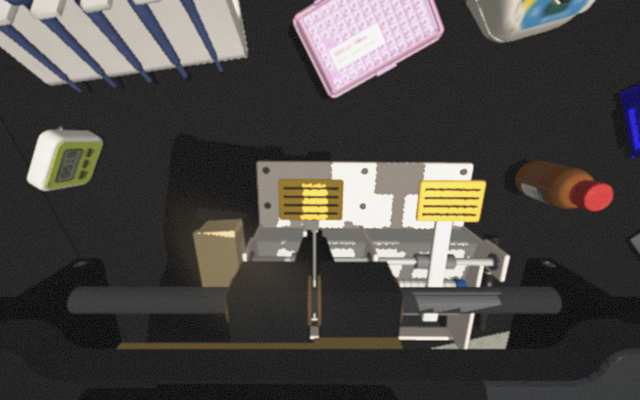

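The wrist picture shows the left paddle at (310,199), directly below the shut fingers and aligned with them. The right paddle is at (452,201). I'll press now.

Call:
step_arm:
  plan:
    - [[4,0,40,0,-1],[4,0,75,0,-1],[4,0,83,0,-1],[4,0,90,0,-1],[4,0,97,0,-1],[4,0,104,0,-1],[4,0,111,0,-1],[4,0,114,0,-1]]

```text
t: 2.2
eef_pos: [614.0, -193.0, 76.4]
tcp_rot: [3.141, -0.002, -0.273]
ft_force: [-0.6, -1.7, 5.7]
opening: 0.0
grip_force: 2.4
```

Call:
step_arm:
  plan:
    - [[0,0,0,0,-1],[0,0,0,0,-1],[0,0,0,0,-1],[0,0,0,0,-1],[0,0,0,0,-1],[0,0,0,0,-1],[0,0,0,0,-1],[0,0,0,0,-1]]

```text
t: 2.87
eef_pos: [614.2, -192.8, 76.9]
tcp_rot: [3.141, -0.003, -0.272]
ft_force: [-0.4, -3.9, 5.4]
opening: 0.002
grip_force: 2.5
```

Run:
```python
from h import *
im=env.read_camera("side")[125:290,250:430]
cv2.imwrite("pics/c2.png",cv2.resize(im,None,fx=3.5,fy=3.5,interpolation=cv2.INTER_CUBIC))
s=env.state();print(s["eef_pos"],s["ft_force"])
```

```text
[ 614.17405509 -192.76137851   76.87741155] [ 0.1966478  -4.03831942  6.21460579]
```

View pics/c2.png

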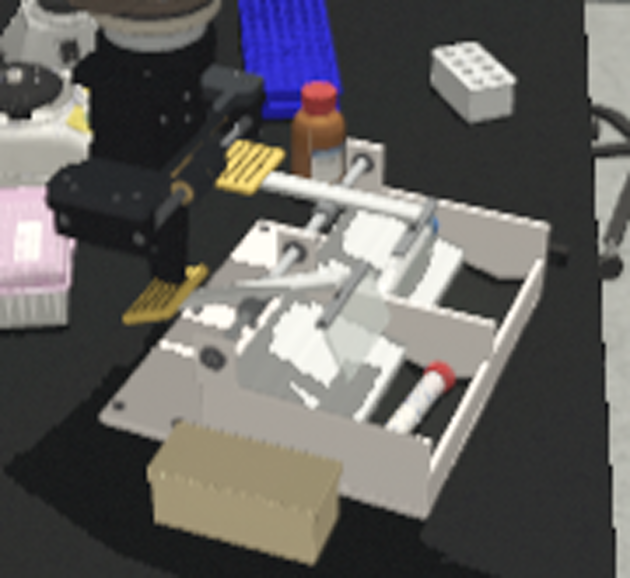

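The lever is down and the red tube, with its cap at crop (440,375), lies in the trough. Blue is still behind its gate. I'll release the paddle by going straight up.

Call:
step_arm:
  plan:
    - [[0,0,-7,0,-1],[0,0,-14,0,-1],[0,0,-21,0,-1],[0,0,-28,0,-1],[0,0,-36,0,-1],[0,0,-60,0,-1],[0,0,-95,0,-1],[0,0,-115,0,-1]]

```text
t: 3.58
eef_pos: [613.8, -192.0, 193.8]
tcp_rot: [-3.142, -0.002, -0.272]
ft_force: [0.5, -0.8, 0.6]
opening: 0.006
grip_force: 0.0
```

Call:
step_arm:
  plan:
    - [[0,0,-10,0,-1],[0,0,-10,0,-1],[0,0,-10,0,-1],[0,0,-10,0,-1],[0,0,-10,0,-1],[0,0,-10,0,-1]]

```text
t: 4.08
eef_pos: [613.1, -192.1, 199.3]
tcp_rot: [-3.141, 0.002, -0.273]
ft_force: [-0.0, 1.0, -0.4]
opening: 0.005
grip_force: 0.0
```

Run:
```python
from h import *
im=env.read_camera("side")[125:290,250:430]
cv2.imwrite("pics/c3.png",cv2.resize(im,None,fx=3.5,fy=3.5,interpolation=cv2.INTER_CUBIC))
s=env.state();print(s["t"],s["eef_pos"],s["ft_force"])
```

```text
4.1333 [ 613.22653003 -192.10733807  199.55261596] [-0.74744961  0.15019589 -1.42665654]
```

View pics/c3.png

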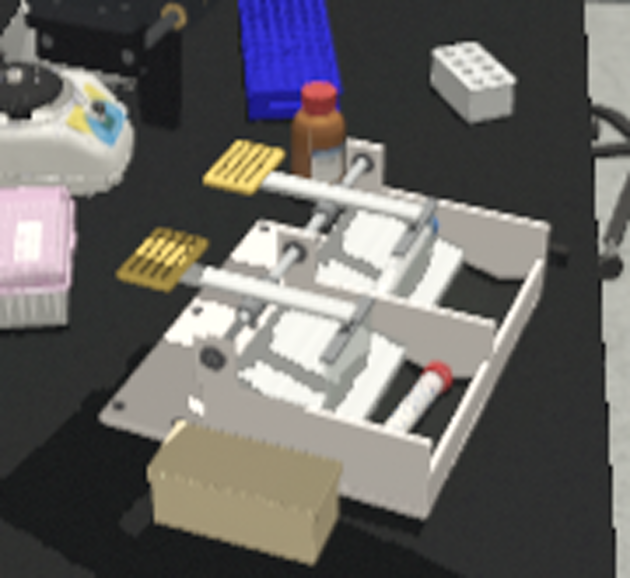

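The left paddle is back up at crop (163,258), its gate is shut, and the red tube rests in the trough with its cap at (438,376). The blue tube and the bottle, marker and carton have not moved.

```bash
python3 -c "
from cell import env
print(env.job_done())"
```

```text
the job is handed in; nothing more can be done
None
```

I pressed and released the left paddle: the red-capped tube rolled into the front trough, its gate shut again, the blue-capped tube stayed behind its own gate, and the job was handed in at about 4 s.

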